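# Take the filling cap off a plate washer when the hand of its thread is unknown

## Robot

A 7-joint arm with a two-finger parallel gripper is mounted at the origin on the work surface. World frame = base frame: x ahead of the robot, y to its left, z up, the work surface at z = 0. Lengths are in m, angles in rad, forces in N, time in s.
With the tool pointing down it reaches from about 0.4 to 0.85 m from the base axis. Payload 6.9 kg.
Tool frame: the origin (TCP) lies at the very end of the fingers, on their centre line; the grasp point (between the pads) lies 19 mm behind it; z points along the fingers, x is the direction in which the jaws open and shut, and the axes are right-handed (so a half turn about z gives the same grasp; the last joint's range is limited). The gripper opens to 85 mm and grips with 20 to 120 N. Pads are 22 mm wide; open, the fingers measure 114 mm over their backs; the gripper's body (76 mm by 85 mm) begins 54 mm behind the grasp point. The pads swing forward as they close: fully open they stand 13 mm farther back than shut.
Start: joints at [1.294, 0.507, -0.238, 1.5, 0.126, 1.149, -0.155], TCP at [0.233, -0.58, 0.206] pointing down, gripper open.
Joint ranges: [-3.08, 3.08], [-0.24, 2.05], [-1.43, 1.35], [0, 2.5], [-1.52, 4.66], [0.17, 1.96], [-2.89, 2.89]. Speed limits (rad/s): [2.39, 2.39, 3.14, 3.14, 3.14, 3.14, 3.14].

## Interface

Orientations are given as a unit quaternion [w, x, y, z].
In Python, from station import manip, viewer, job_done gives the robot as it stands.
- The arm moves only by the tool play_rows, never from a script. Its argument "rows" is a list of rows, each a list of 5 numbers: the shift along the tool's x, y, z as a fraction of full scale, then the turn about the tool's z as a fraction of full scale, then the opening, from 0 (shut) to 1 (fully open). A call has 1 to 12 rows; each row shifts and turns the commanded pose from where the row before left it, along the tool's axes as they then stand; what a row does not reach is not made up. Full scale, the value 1, is 0.02 m for a shift and 0.12 rad for a turn. A row lasts 1/12 s, in which the tool goes at most 41.7 mm and 7.16 degrees, less where a joint would pass 70% of its speed; a pose out of reach is approached as far as the arm can. A call with a number of a shift or a turn outside -1 to 1 is refused whole. A call with a gripper value outside its range is refused whole. The fingers move at their own pace and stop on an object; the grip force is fixed at half the most. Time passes only in rows, so rows that do not move let the fingers close. It gives the time, the measured TCP pose, the force and the opening at its end, in the units of the state.
- manip.sense(): the state, without advancing time (a new reading comes with each control period).
- viewer.snapshot(name): name is "scene" or "top"; returns a dict with "frame" (384x512x3 uint8, red, green, blue), "range_z" (384x512 float32, m along the optical axis (not along the pixel's ray), 0 where there is no reading), "fx", "fy", "cx", "cy" (pixels), "R" (3x3) and "t" (3): a world point X has camera coordinates R X + t. Camera axes: x right, y down, z forward; pixel columns grow to the right and rows downward; lengths in m; the calibration is good to about 2 mm. A picture is of the moment at which its call begins.
- job_done(): hands the job in, once; it reports no verdict.
The state is a dict: "time_s": time; "qpos": joint angles; "joint_vel": joint speeds; "tau": joint torques, N m; "position": TCP position; "orientation": TCP orientation; "ft_force": force on the tool from outside, world axes, zero at the start; "torque": the same for the moment, N m; "gripper_width": finger opening in m.
Only numpy, scipy, OpenCV 4.12 (cv2) and the standard library are available. Lean on these libraries where they do the work, as an engineer would, in place of code of your own. Each camera call takes 0.05 s, during which the arm holds its last target.

## Task

Unscrew the blue cap on the plate washer. Its thread may be ordinary or reversed and nothing shows which: if it stops at once one way, loosen it the other way; about a sixth of a turn frees it. Then lift it straight off and finish still holding it in the gripper, still and upright, about 10 cm above its own port so that drips fall back in, with the black cap left on its port and the bottle, tip box, microplate and wipes beside the washer left where they are.

Things in the scene. Friction and masses are not known exactly. Their poses are not given: they have to be found in the camera images.
- blue_cap_center (a point): the blue screw cap to take off, 70 to 130 g, on either one of the washer's two ports; 56 mm across, 40 mm high, knurled, held by two lugs inside. Its flat top carries a white bar along its own x axis, which at the start lies along the washer's x axis to within 3 degrees. Point: the cap's centre, half-way up on its axis; z up
- black_cap_center (a point): the black screw cap of the other port, same size, its thread of the opposite hand; point at its centre, half-way up; axes as for the blue cap
- port_left (a point): centre of a seated cap on the washer's left (+y) port, fixed, 132 mm above the bench, 42 mm above the washer's deck. The neck under the cap is 49 mm across its 20 mm high foot, narrower than the cap, so that fingers may reach down beside the cap to just above the deck
- port_right (a point): the same for the right (-y) port, 160 mm from the left one
- washer: low cream bench instrument fixed to the bench, 240 mm (x) by 340 mm (y), 90 mm high; origin at the centre of its underside, x pointing away from its sloped front with display and keys; the ports stand on its flat deck, 40 mm in front of its centre and 80 mm to either side
- bottle_center (a point): white reagent bottle, 64 mm across and 140 mm high; point at half its height. Leave it alone
- tip_box_center (a point): black box of yellow pipette tips, 86 by 128 by 55 mm high; point at its centre. Leave it alone
- plate_center (a point): white microplate, 86 by 128 by 14 mm; point at its centre. Leave it alone
- wipes_center (a point): black and white striped box of wipes, 110 by 110 by 90 mm high; point at its centre. Leave it alone
- blue_cap: the blue cap's underside centre, 20 mm below its centre. One way (either hand, varying) it turns freely 55 to 66 degrees to a hard stop, where it lifts straight off (30 mm clears the neck); the other way it stops after 2 to 10 degrees. Short of the loose end, lugs hold it down with 2 mm of play. A gripper turned on against a stop slips round the cap without harm
- black_cap: the black cap as a body, origin at the centre of its underside, 20 mm below point black_cap_center, same axes
Mind the look-alikes: they are no part of the job. Of the things shaped like the blue_cap, the blue one is meant.

How it is judged:
By the outcome, as a careful person would: the job done as asked, in the order asked, and still so for the second after the job is handed in, while the arm keeps its last pose, push and grip.
It also fails if it takes over 40 s, if anything falls off the work surface, if the arm or the gripper's body presses on something with over 40 N, if the wrist force passes 120 N, or if a joint passes its speed limit or range.

## Working session

There is one attempt and no reset: what is moved stays moved. The work goes in short steps, Python scripts to look and compute and a tool call to move; the robot and the scene stay as the last step left them, time stands still between calls to the robot, and variables do not carry over. Pictures are saved under pics/ and viewed, and the job is handed in when it is done.

Besides the shell and the picture viewer there is one more tool, called after ">>>" by a JSON object that holds its "name" and its "arguments". play_rows: Moves the arm, as the interface text tells. Its arguments: {"type":"object","properties":{"rows":{"type":"array"}},"required":["rows"]}

```bash
mkdir -p pics; ls; python3 - <<'E'
from station import manip, viewer
import cv2, numpy as np
print(manip.sense())
for n in("scene","top"):
    s=viewer.snapshot(n)
    np.savez("%s0.npz"%n,**s)
    cv2.imwrite("pics/%s0.png"%n,s["frame"][:,:,::-1])
    print(n,s["fx"],s["fy"],s["cx"],s["cy"],s["R"],s["t"])
E
```

```text
pics
{'time_s': 0.0, 'qpos': array([ 1.29349626,  0.50829991, -0.23753724,  1.50111547,  0.12576246,
        1.1488642 , -0.15481113]), 'joint_vel': array([ 4.94417435e-05, -1.95337439e-03, -1.98040756e-03, -7.44606707e-04,
        3.37018427e-04, -6.01906074e-04, -2.44343327e-03]), 'tau': array([-3.15086402e-05, -6.20582628e+01, -2.18712442e+00, -2.49652594e+01,
        1.26949948e-02,  1.19289901e-02, -4.58394368e-05]), 'position': array([ 0.23317003, -0.57931453,  0.20475968]), 'orientation': array([-4.39086037e-04,  8.28720730e-01, -5.59661717e-01, -7.22238095e-04]), 'ft_force': array([ 0.13409285, -0.16087618,  0.14111037]), 'torque': array([ 0.0248177 ,  0.00388544, -0.03442209]), 'gripper_width': 0.08549665168407142}
scene 414.30679054911116 414.30679054911116 261.9511705381374 190.5467131209704 [[-0.7416335   0.67072315 -0.01049791]
 [ 0.39045923  0.4189084  -0.81979104]
 [-0.54545517 -0.6120835  -0.57256655]] [ 0.37790742 -0.11186747  1.39538819]
top 404.5351157633277 404.5351157633277 252.09630135482874 193.93197770373487 [[-0.01211345 -0.99950003 -0.02920528]
 [-0.99129063  0.01583408 -0.13073704]
 [ 0.13113412  0.02736724 -0.99098682]] [0.03231849 0.51833089 1.10236332]
```

View pics/scene0.png

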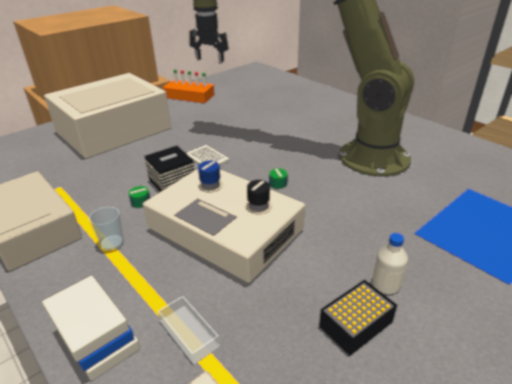

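View pics/top0.png

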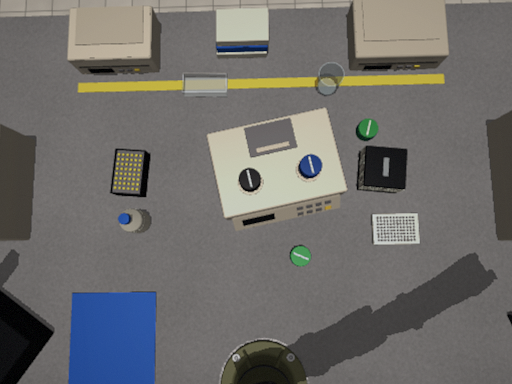

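The top view shows the washer with the black cap at about (250,180) and the blue one at about (311,166). Two green caps lie loose at (368,129) and (301,256), and the bottle at (125,219) has a blue lid. Only the one at (311,166), on a washer port, fits. I'll enlarge it to confirm.

```bash
python3 - <<'E'
import cv2, numpy as np
t=np.load("top0.npz")["frame"][:,:,::-1]; s=np.load("scene0.npz")["frame"][:,:,::-1]
a=cv2.resize(t[140:220,225:345],None,fx=6,fy=6,interpolation=cv2.INTER_CUBIC)
b=cv2.resize(s[145:225,180:300],None,fx=6,fy=6,interpolation=cv2.INTER_CUBIC)
cv2.imwrite("pics/ct.png",a);cv2.imwrite("pics/cs.png",b)
for n,r in(("top",(130,200,280,340)),("scene",(150,200,190,230))):
    d=np.load(n+"0.npz");f=d["frame"].astype(int);z=d["range_z"]
    m=np.zeros(z.shape,bool);y0,y1,x0,x1=r
    sub=f[y0:y1,x0:x1]
    m[y0:y1,x0:x1]=(sub[...,2]>sub[...,0]+40)
    v,u=np.nonzero(m&(z>0));Z=z[v,u]
    P=np.stack([(u-d["cx"])/d["fx"]*Z,(v-d["cy"])/d["fy"]*Z,Z],1)
    X=(P-d["t"])@d["R"]
    print(n,len(u),u.min(),u.max(),v.min(),v.max(),X.min(0),X.max(0),X.mean(0))
    top=X[X[:,2]>np.percentile(X[:,2],95)-.004]
    print("top pts",len(top),top.min(0),top.max(0),np.median(top[:,2]))
    c,rad=cv2.minEnclosingCircle(top[:,:2].astype(np.float32));print(c,rad)
E
```

```text
top 325 300 321 155 176 [ 0.54924629 -0.1538391   0.12776759] [ 0.60133628 -0.10076793  0.1564218 ] [ 0.57417335 -0.12661982  0.14963395]
top pts 214 [ 0.55132242 -0.1538391   0.14953264] [ 0.60105435 -0.10267416  0.1564218 ] 0.15131637442551904
(0.5760127305984497, -0.1276358664035797) 0.026568293571472168
scene 347 198 218 161 183 [ 0.55162585 -0.15336692  0.11322172] [ 0.6075201  -0.09962127  0.15610198] [ 0.58690971 -0.11653706  0.14100325]
top pts 146 [ 0.55168899 -0.15336692  0.14964519] [ 0.6075201  -0.10253942  0.15610198] 0.15206308030504817
(0.579688549041748, -0.12839820981025696) 0.02822207100689411
```

View pics/ct.png

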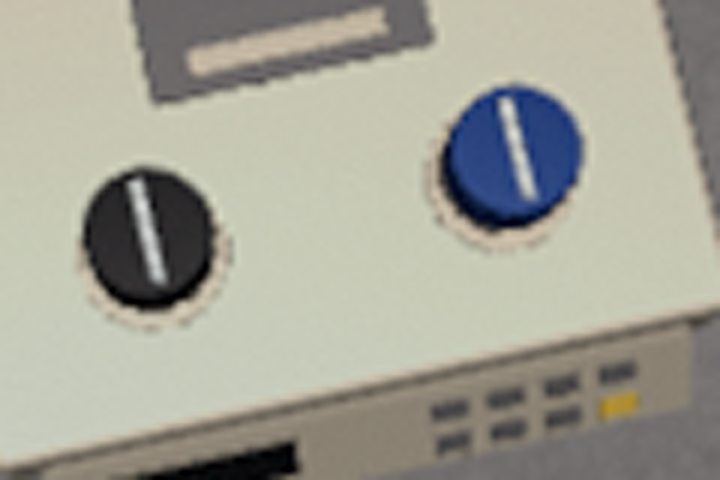

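View pics/cs.png

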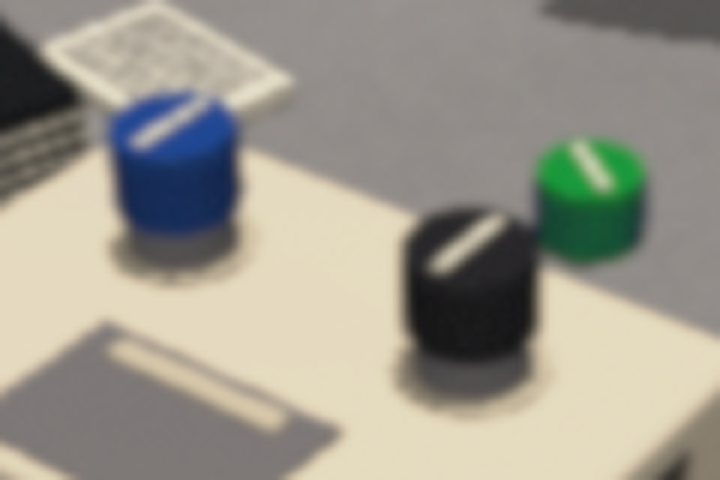

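The crop shows the blue cap on the washer's right port, its white bar along the washer's x axis. That makes it the one to take. Next I triangulate it from the two views and plan the approach.

```bash
cat > h.py <<'E'
import numpy as np
from scipy.spatial.transform import Rotation as Ro
def pose(s):
    q=s["orientation"];return np.array(s["position"]),Ro.from_quat([q[1],q[2],q[3],q[0]]).as_matrix()
def yawx(R): return np.degrees(np.arctan2(R[1,0],R[0,0]))
def togo(s,T):
    p,R=pose(s);return R.T@(np.array(T)-p)/0.02
def ray(d,u,v):
    c=-d["R"].T@d["t"];r=d["R"].T@np.array([(u-d["cx"])/d["fx"],(v-d["cy"])/d["fy"],1]);return c,r
def atz(d,u,v,z):
    c,r=ray(d,u,v);return c+r*(z-c[2])/r[2]
def tri(L):
    A=np.zeros((3,3));b=np.zeros(3)
    for c,r in L:
        r=r/np.linalg.norm(r);M=np.eye(3)-np.outer(r,r);A+=M;b+=M@c
    return np.linalg.solve(A,b)
E
python3 - <<'E'
from h import *
from station import manip
t=dict(np.load("top0.npz"));s=dict(np.load("scene0.npz"))
ct=lambda x,y:(225+(x+.5)/6-.5,140+(y+.5)/6-.5)
cs=lambda x,y:(180+(x+.5)/6-.5,145+(y+.5)/6-.5)
for n,a,b in(("blue",(514,148),(175,127)),("black",(148,235),(470,243))):
    print(n,tri([ray(t,*ct(*a)),ray(s,*cs(*b))]),atz(t,*ct(*a),.152),atz(s,*cs(*b),.152))
a=atz(t,*ct(505,98),.152);b=atz(t,*ct(528,197),.152);print("bar",a,b,np.degrees(np.arctan2(*(a-b)[1::-1])),(a+b)/2)
p,R=pose(manip.sense());print(R,yawx(R))
# plan: turn 8 rows of -1 with desired yaw, step translation linearly in world
T=np.array([.577,-.128,.206]);
E
```

```text
blue [ 0.57722023 -0.12686857  0.15169937] [ 0.57660578 -0.12635696  0.152     ] [ 0.57786664 -0.12713176  0.152     ]
black [0.54316903 0.02742758 0.15208531] [0.54204643 0.02852949 0.152     ] [0.54405068 0.02605971 0.152     ]
bar [ 0.59820959 -0.1232293   0.152     ] [ 0.55551475 -0.13157491  0.152     ] 11.060220568724334 [ 0.57686217 -0.12740211  0.152     ]
[[ 3.73554957e-01 -9.27607850e-01 -6.08882408e-04]
 [-9.27606719e-01 -3.73555453e-01  1.44872274e-03]
 [-1.57129793e-03  2.36258513e-05 -9.99998765e-01]] -68.0649430296329
```

>>> {"name": "play_rows", "arguments": {"rows": [[-0.6,-1,0,0,1],[-0.6,-1,0,0,1],[-0.6,-1,0,0,1],[-0.6,-1,0,0,1],[-0.6,-1,0,0,1],[-0.6,-1,0,0,1],[-0.6,-1,0,0,1],[-0.6,-1,0,0,1],[-0.6,-1,0,0,1],[-0.6,-1,0,0,1],[-0.6,-1,0,0,1],[-0.6,-1,0,0,1]]}}

```text
time_s: 1.1
position: [0.4026, -0.3554, 0.2053]
orientation: [-0.0, 0.829, -0.56, -0.0]
ft_force: [0.1, -0.1, 1.4]
gripper_width: 0.0856
```

>>> {"name": "play_rows", "arguments": {"rows": [[0,0,0,-1,1],[0,0,0,-1,1],[0,0,0,-1,1],[0,0,0,-1,1],[0,0,0,-1,1],[0,0,0,-1,1],[0,0,0,-1,1],[0,0,0,-1,1],[0,0,0,0,1]]}}

```text
time_s: 1.85
position: [0.4019, -0.3565, 0.2052]
orientation: [-0.0, 0.994, -0.111, -0.0]
ft_force: [0.2, -1.1, 1.0]
gripper_width: 0.0854
```

```bash
python3 - <<'E'
from h import *
from station import manip
s=manip.sense();p,R=pose(s);print(s["time_s"],p,yawx(R),s["qpos"],togo(s,[.577,-.1272,.206]))
E
```

```text
1.85 [ 0.40190265 -0.35649059  0.20516663] -12.767074126238278 [ 1.04732112  0.40095295 -0.53315741  1.72921352  0.2272401   1.07426747
  0.21686245] [  6.00485783 -13.11583214  -0.03885467]
```

>>> {"name": "play_rows", "arguments": {"rows": [[0.5,-1,0,0,1],[0.5,-1,0,0,1],[0.5,-1,0,0,1],[0.5,-1,0,0,1],[0.5,-1,0,0,1],[0.5,-1,0,0,1],[0.5,-1,0,0,1],[0.5,-1,0,0,1],[0.5,-1,0,0,1],[0.5,-1,0,0,1],[0.5,-1,0,0,1],[0.5,-1,0,0,1]]}}

```text
time_s: 2.85
position: [0.5738, -0.149, 0.2053]
orientation: [0.0, 0.993, -0.116, -0.0]
ft_force: [0.7, -0.4, 0.0]
gripper_width: 0.0853
```

>>> {"name": "play_rows", "arguments": {"rows": [[0,-0.6,0,0,1],[0,-0.5,0,0,1],[0,0,0,0,1],[0,0,0,0,1]]}}

```text
time_s: 3.18
position: [0.5777, -0.1288, 0.2055]
orientation: [0.0, 0.993, -0.114, -0.0]
ft_force: [0.0, -1.0, -1.4]
gripper_width: 0.0856
```

```bash
python3 - <<'E'
from h import *
from station import manip,viewer
import cv2
s=manip.sense();p,R=pose(s);print(s["time_s"],p,yawx(R),s["qpos"],togo(s,[.577,-.1272,.107]))
im=[]
for n in("scene","top"):
    d=viewer.snapshot(n);np.savez(n+"1.npz",**d);im.append(d["frame"][:,:,::-1])
a=cv2.resize(im[0][130:230,150:270],None,fx=3,fy=3);b=cv2.resize(im[1][120:220,250:370],None,fx=3,fy=3)
cv2.imwrite("pics/a1.png",np.hstack([a,b]))
E
```

```text
3.1833 [ 0.57774634 -0.12877609  0.20554143] -13.10742002417035 [ 0.52608183  0.49001651 -0.55320273  1.58825187  0.27600816  1.14272979
 -0.31877672] [-0.05167395 -0.07216316  4.92704334]
```

View pics/a1.png

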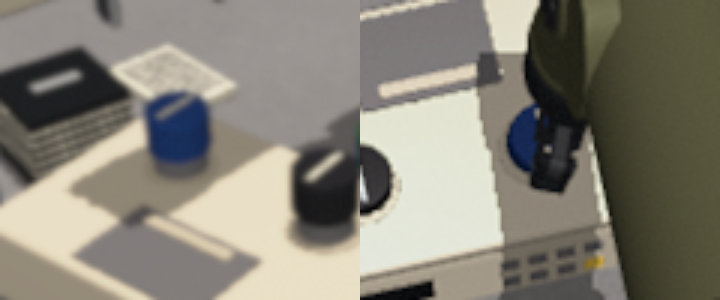

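```bash
python3 - <<'E'
from h import *
import cv2
d=np.load("scene1.npz")
cv2.imwrite("pics/a2.png",cv2.resize(d["frame"][40:220,120:320,::-1],None,fx=3,fy=3))
P=d["R"]@np.array([.5777,-.1288,.2055])+d["t"];print(P[:2]/P[2]*d["fx"]+[d["cx"],d["cy"]])
E
```

```text
[206.62260293 147.29548426]
```

View pics/a2.png

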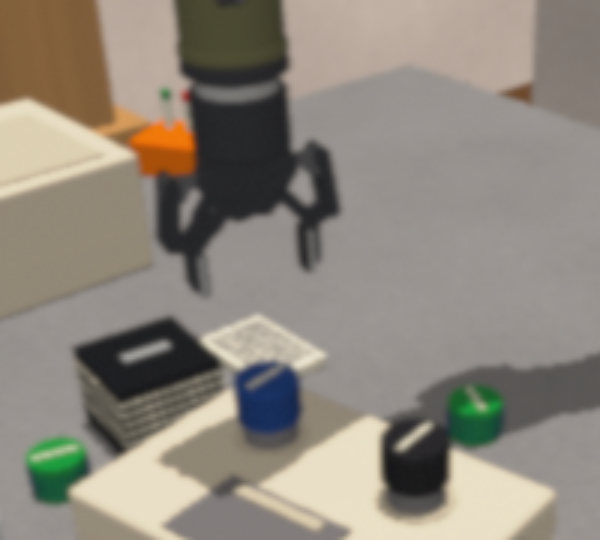

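The open fingertips appear at about (187,137) and (223,129), and the reported TCP projects to (207,147). They look higher than expected, so I'll check this with depth before descending.

```bash
python3 - <<'E'
from h import *
d=dict(np.load("scene1.npz"));f=d["frame"].astype(int);z=d["range_z"]
v,u=np.mgrid[95:145,165:240]
v=v.ravel();u=u.ravel();Z=z[v,u]
P=np.stack([(u-d["cx"])/d["fx"]*Z,(v-d["cy"])/d["fy"]*Z,Z],1);X=(P-d["t"])@d["R"]
dark=f[v,u].sum(1)<170
k=(Z>0)&dark&(abs(X[:,0]-.577)<.1)&(abs(X[:,1]+.128)<.06)
for i in np.nonzero(k)[0][::6]:
    if v[i]>115: print(u[i],v[i],X[i].round(3))
print(X[k].min(0),X[k].max(0))
E
```

```text
176 116 [ 0.647 -0.136  0.311]
186 116 [ 0.625 -0.129  0.306]
220 116 [ 0.538 -0.117  0.282]
177 117 [ 0.647 -0.133  0.309]
185 117 [ 0.628 -0.13   0.304]
220 117 [ 0.539 -0.116  0.28 ]
177 118 [ 0.648 -0.131  0.307]
183 118 [ 0.623 -0.147  0.294]
189 118 [ 0.619 -0.128  0.299]
177 119 [ 0.648 -0.131  0.305]
183 119 [ 0.627 -0.141  0.295]
220 119 [ 0.54  -0.116  0.275]
178 120 [ 0.645 -0.133  0.301]
184 120 [ 0.631 -0.131  0.297]
221 120 [ 0.541 -0.109  0.275]
180 121 [ 0.639 -0.136  0.295]
186 121 [ 0.628 -0.128  0.294]
178 122 [ 0.648 -0.13   0.297]
184 122 [ 0.631 -0.131  0.292]
178 123 [ 0.646 -0.134  0.293]
184 123 [ 0.632 -0.131  0.29 ]
184 124 [ 0.631 -0.133  0.286]
185 125 [ 0.632 -0.128  0.286]
184 127 [ 0.631 -0.134  0.278]
183 130 [ 0.634 -0.135  0.271]
184 133 [ 0.633 -0.135  0.262]
[ 0.5124006  -0.15600061  0.25321209] [ 0.65318492 -0.10062103  0.35421516]
```

```bash
python3 - <<'E'
from h import *
import cv2
for nm,(u0,u1,v0,v1) in(("scene1",(178,194,128,144)),("scene1",(216,230,120,136)),):
    d=dict(np.load(nm+".npz"));z=d["range_z"]
    print(nm);print(u0,v0);print((z[v0:v1,u0:u1]*1000).astype(int))
d=dict(np.load("scene1.npz"))
def px(d,X):
    P=d["R"]@X+d["t"];return (P[:2]/P[2]*d["fx"]+[d["cx"],d["cy"]]).round(1),P[2].round(3)
for dx in(-.05,.05):
  for zz in(.2055,.2185,.25):
    a=np.radians(-13.1);print(dx,zz,px(d,np.array([.5777+dx*np.cos(a),-.1288+dx*np.sin(a),zz])))
E
```

```text
scene1
178 128
[[1592 1594 1584  984  975  976  972  975  972  975  976 1585 1597 1588
  1591 1590]
 [1586 1584 1589  984  976  974  976  975  975  976  975 1580 1583 1580
  1584 1579]
 [1577 1573 1578  989  980  977  979  977  974  979  983 1582 1579 1579
  1567 1574]
 [1566 1562 1560  990  982  979  981  984  977  980  978 1578 1569 1569
  1567 1567]
 [1564 1568 1562 1558  984  985  980  981  979  983  981 1559 1560 1557
  1564 1557]
 [1561 1557 1558 1557  994  981  982  983  986  981  981 1555 1553 1556
  1550 1553]
 [1547 1552 1559 1547  991  984  982  983  983  981  988  985 1551 1544
  1549 1548]
 [1545 1541 1540 1549 1544  985  985  989  985  986  987  984 1543    0
  1545 1544]
 [1539 1539 1537 1534 1533 1532  990  987  986  990  986  991 1533 1536
  1534 1533]
 [1530 1524 1525 1532 1533 1529 1529  989  996  990  990  990 1534 1525
  1523 1532]
 [1525 1524 1527 1521 1521 1523 1528 1525  995  986  992  994 1524 1518
  1524 1523]
 [1518 1517 1515 1519 1515 1513 1517 1515 1521  991 1514 1515 1516 1515
  1515 1512]
 [1512 1510 1513 1509 1509 1511 1507 1505 1513 1514 1512 1515 151
[... 1088 characters left out ...]
1577]
 [1569 1564 1567 1565 1569 1562 1569 1562 1569 1566 1572 1564 1565 1560]
 [1553 1556 1558 1560 1556 1557 1560 1561 1562 1557 1564 1557 1562 1561]
 [1555 1554 1555 1556 1549 1553 1551 1550 1552 1552 1551 1555 1550 1556]
 [1546 1547 1547 1549 1541 1541 1549 1543 1541 1542 1552 1543 1545 1551]
 [1546 1536 1540 1545 1539 1544 1539 1537 1541 1537 1537 1541 1540 1540]]
-0.05 0.2055 (array([224.7, 142.5]), np.float64(1.061))
-0.05 0.2185 (array([224.4, 138. ]), np.float64(1.054))
-0.05 0.25 (array([223.6, 126.7]), np.float64(1.036))
0.05 0.2055 (array([187.8, 152.2]), np.float64(1.022))
0.05 0.2185 (array([187.2, 147.6]), np.float64(1.014))
0.05 0.25 (array([185.7, 136.1]), np.float64(0.996))
```

The tips really do sit at z≈0.243, with the TCP reported at 0.2055. I'll close part-way in the air to about cap width and see where the tips stand at that opening.

>>> {"name": "play_rows", "arguments": {"rows": [[0,0,0,0,0.66],[0,0,0,0,0.66],[0,0,0,0,0.66],[0,0,0,0,0.66],[0,0,0,0,0.66],[0,0,0,0,0.66],[0,0,0,0,0.66]]}}

```text
time_s: 3.87
position: [0.5784, -0.1285, 0.2056]
orientation: [-0.0, 0.994, -0.114, -0.0]
ft_force: [-0.9, 0.0, 0.9]
gripper_width: 0.0561
```

```bash
cat > look.py <<'E'
from h import *
from station import manip,viewer
import cv2,sys
k=sys.argv[1]
s=manip.sense();p,R=pose(s);print(s["time_s"],p.round(4),"yaw",yawx(R),"q7",s["qpos"][6],"w",s["gripper_width"],"F",np.round(s["ft_force"],1),"M",np.round(s["torque"],2))
d=viewer.snapshot("scene");np.savez("scene%s.npz"%k,**d)
a=cv2.resize(d["frame"][90:210,150:270,::-1],None,fx=5,fy=5,interpolation=cv2.INTER_CUBIC)
cv2.imwrite("pics/s%s.png"%k,a)
E
python3 look.py 2
```

```text
3.8667 [ 0.5784 -0.1285  0.2056] yaw -13.065918595225769 q7 -0.31840480141209243 w 0.0560580313613618 F [-0.9  0.   0.9] M [-0.01  0.03  0.01]
```

View pics/s2.png

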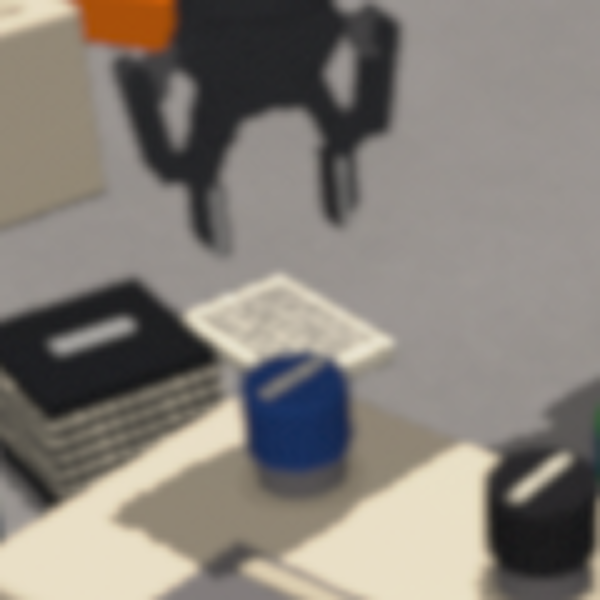

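>>> {"name": "play_rows", "arguments": {"rows": [[-0.08,-0.05,0,0,1],[0,0,0,0,1],[0,0,0,0,1],[0,0,0.5,0,1],[0,0,0.5,0,1],[0,0,0.7,0,1],[0,0,0.7,0,1],[0,0,0.7,0,1],[0,0,0.7,0,1],[0,0,0.5,0,1],[0,0,0.2,0,1],[0,0,0,0,1]]}}

```text
time_s: 4.92
position: [0.5762, -0.127, 0.1141]
orientation: [-0.0, 0.994, -0.114, -0.001]
ft_force: [-0.7, 0.1, 0.2]
gripper_width: 0.0854
```

```bash
python3 look.py 3
```

```text
4.9167 [ 0.5762 -0.127   0.1141] yaw -13.056498018553498 q7 -0.37909183730826185 w 0.08539824279152129 F [-0.7  0.1  0.2] M [0.03 0.01 0.03]
```

View pics/s3.png

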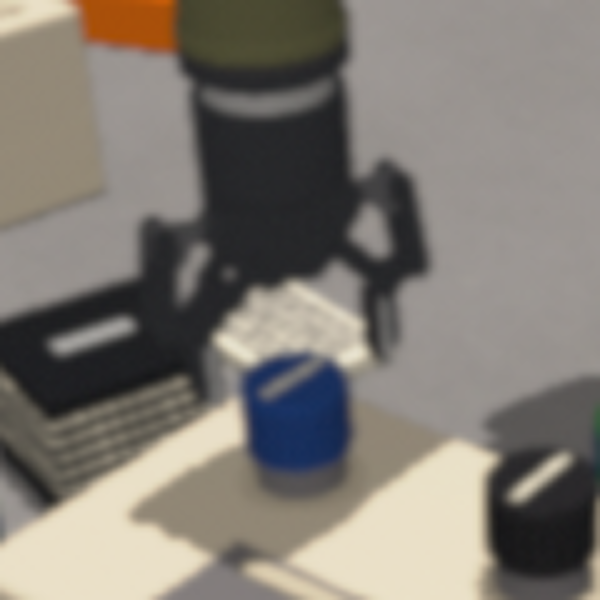

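The tips, at about (210,395) and (385,355) in the crop, are level with the cap's top at (297,378) while the TCP reads 0.114. In the camera the fingers stand about 25 mm higher than the reading plus the stated 13 mm. The x and y alignment looks right. I'll descend further in steps, watching the force and the picture.

>>> {"name": "play_rows", "arguments": {"rows": [[0,0,0.3,0,1],[0,0,0.3,0,1],[0,0,0.3,0,1],[0,0,0.2,0,1],[0,0,0,0,1]]}}

```text
time_s: 5.38
position: [0.5764, -0.1271, 0.0926]
orientation: [-0.0, 0.994, -0.114, -0.001]
ft_force: [-0.1, -0.4, -0.3]
gripper_width: 0.0853
```

```bash
python3 look.py 4
```

```text
5.3833 [ 0.5764 -0.1271  0.0926] yaw -13.063421100685437 q7 -0.3955107840826335 w 0.08533835005792387 F [-0.1 -0.4 -0.3] M [-0.03  0.04 -0.03]
```

View pics/s4.png

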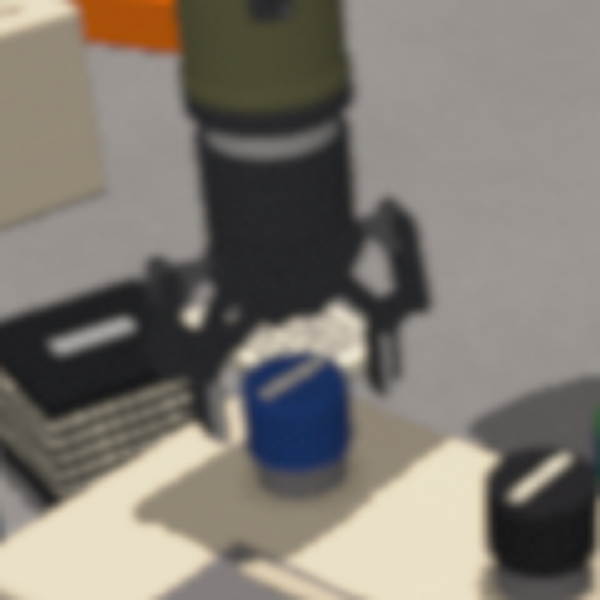

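>>> {"name": "play_rows", "arguments": {"rows": [[0,0,0.3,0,1],[0,0,0.1,0,1],[0,0,0,0,0.4],[0,0,0,0,0.4],[0,0,0,0,0],[0,0,0,0,0],[0,0,0,0,0],[0,0,0,0,0],[0,0,0,0,0],[0,0,0,0,0],[0,0,0,0,0],[0,0,0,0,0]]}}

```text
time_s: 6.43
position: [0.5773, -0.1271, 0.086]
orientation: [0.0, 0.994, -0.114, 0.0]
ft_force: [-1.4, 0.3, 5.6]
gripper_width: 0.0553
```

```bash
python3 look.py 5
```

```text
6.4333 [ 0.5773 -0.1271  0.086 ] yaw -13.060494042737973 q7 -0.401328696512566 w 0.055283747380396514 F [-1.4  0.3  5.6] M [0.07 0.08 0.05]
```

View pics/s5.png

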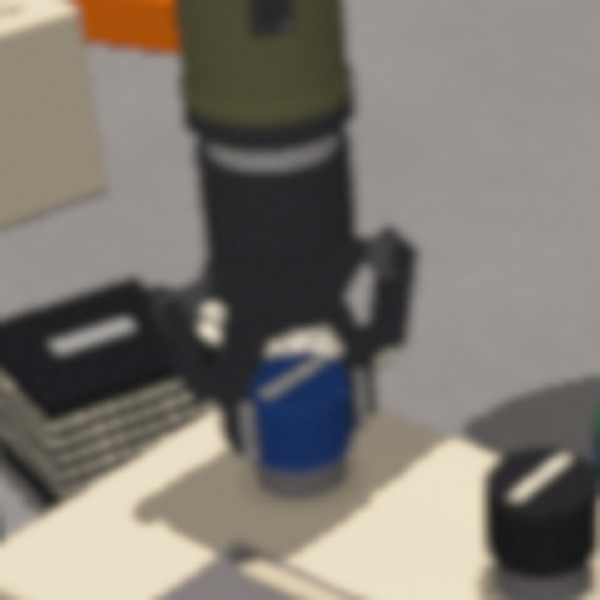

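Gripped: the fingers stopped at 55 mm on the cap. Now I try counter-clockwise from above (negative about the tool's z).

>>> {"name": "play_rows", "arguments": {"rows": [[0,0,0,-0.5,0],[0,0,0,-0.5,0],[0,0,0,-0.5,0],[0,0,0,-0.5,0],[0,0,0,-0.5,0],[0,0,0,0,0]]}}

```text
time_s: 6.98
position: [0.5775, -0.1281, 0.0859]
orientation: [0.0, 0.999, 0.037, 0.0]
ft_force: [0.2, -1.8, 5.0]
gripper_width: 0.0547
```

```bash
python3 look.py 6
```

```text
6.9833 [ 0.5775 -0.1281  0.0859] yaw 4.27996958389852 q7 -0.1555530992772892 w 0.05469857901509849 F [ 0.2 -1.8  5. ] M [-0.33 -0.03  0.06]
```

View pics/s6.png

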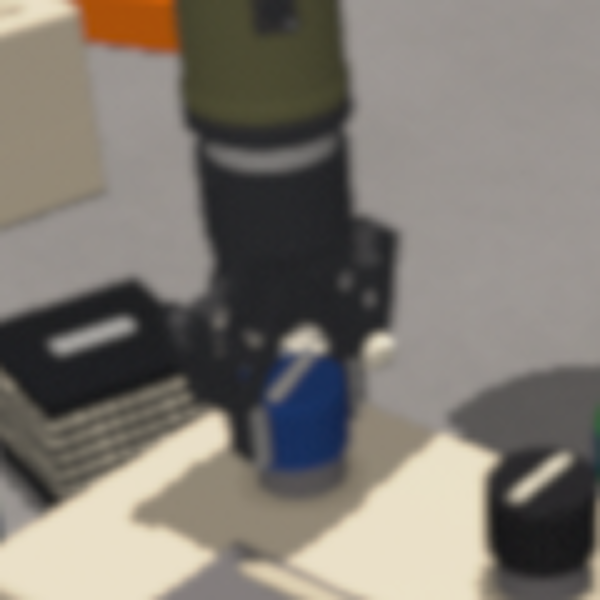

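The bar has turned with the gripper by 17° and the z moment is about 0, so this is the loosening way. I'll carry on to the loose stop.

>>> {"name": "play_rows", "arguments": {"rows": [[0,0,0,-0.7,0],[0,0,0,-0.7,0],[0,0,0,-0.7,0],[0,0,0,-0.7,0],[0,0,0,-0.7,0],[0,0,0,-0.7,0],[0,0,0,-0.7,0],[0,0,0,-0.7,0],[0,0,0,-0.7,0],[0,0,0,-0.5,0],[0,0,0,-0.5,0],[0,0,0,0,0]]}}

```text
time_s: 8.03
position: [0.5757, -0.1285, 0.0859]
orientation: [-0.0, 0.89, 0.456, -0.001]
ft_force: [-6.3, -1.4, 9.7]
gripper_width: 0.0553
```

```bash
python3 look.py 7
```

```text
8.0333 [ 0.5757 -0.1285  0.0859] yaw 54.27101818507175 q7 0.5579791587820304 w 0.055278283871905406 F [-6.3 -1.4  9.7] M [-0.32  1.28 -1.1 ]
```

View pics/s7.png

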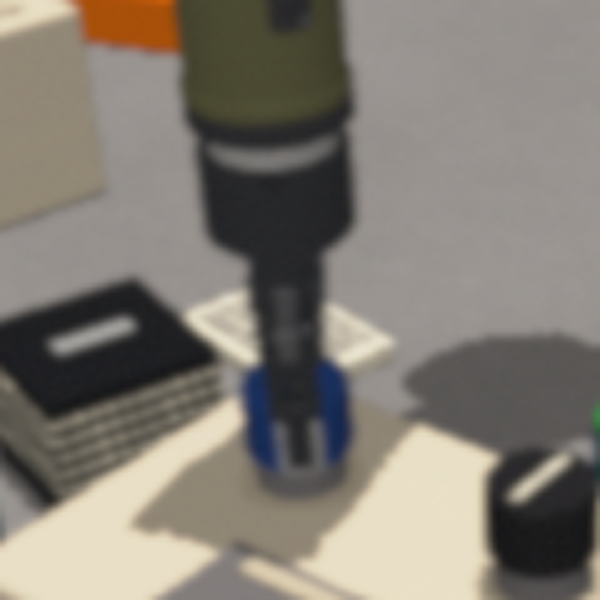

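The gripper has turned 67° in all and the moment is now −1.1 Nm, so it is on the loose stop. I'll lift a little first and check the force.

>>> {"name": "play_rows", "arguments": {"rows": [[0,0,-0.1,0,0],[0,0,-0.1,0,0],[0,0,-0.1,0,0],[0,0,-0.1,0,0],[0,0,0,0,0]]}}

```text
time_s: 8.5
position: [0.5755, -0.1281, 0.0905]
orientation: [-0.002, 0.89, 0.456, -0.002]
ft_force: [1.3, -2.2, -15.7]
gripper_width: 0.0549
```

```bash
python3 look.py 8
```

```text
8.5 [ 0.5755 -0.1281  0.0905] yaw 54.21658624358278 q7 0.564550188536122 w 0.0548890259072276 F [  1.3  -2.2 -15.7] M [-0.29 -0.42 -0.69]
```

View pics/s8.png

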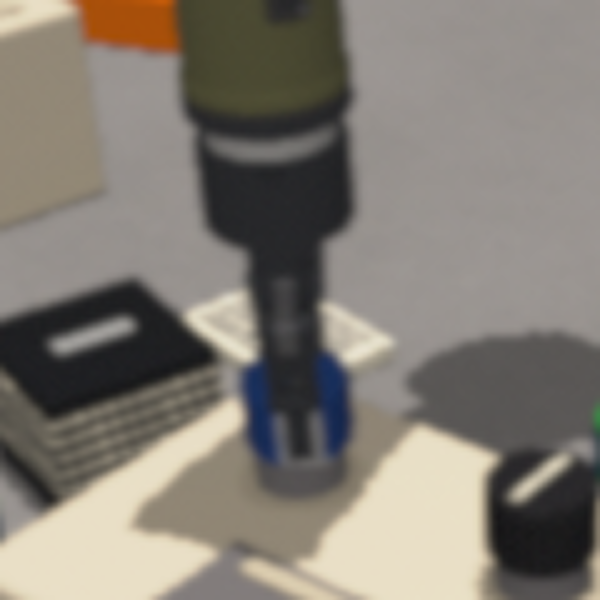

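The lift met about 20 N at 4.6 mm, so a lug may still be holding. I'll lower again, turn a little further, then lift.

>>> {"name": "play_rows", "arguments": {"rows": [[0,0,0.2,0,0],[0,0,0.1,0,0],[0,0,0,-0.7,0],[0,0,0,-0.7,0],[0,0,0,-0.7,0],[0,0,0,0,0]]}}

```text
time_s: 9.05
position: [0.5778, -0.1289, 0.0888]
orientation: [0.001, 0.825, 0.565, 0.0]
ft_force: [-0.8, -6.1, 4.1]
gripper_width: 0.055
```

```bash
python3 look.py 9
```

```text
9.05 [ 0.5778 -0.1289  0.0888] yaw 68.78136381324924 q7 0.7689597819430193 w 0.0549789696854503 F [-0.8 -6.1  4.1] M [-1.38  0.29 -1.06]
```

View pics/s9.png

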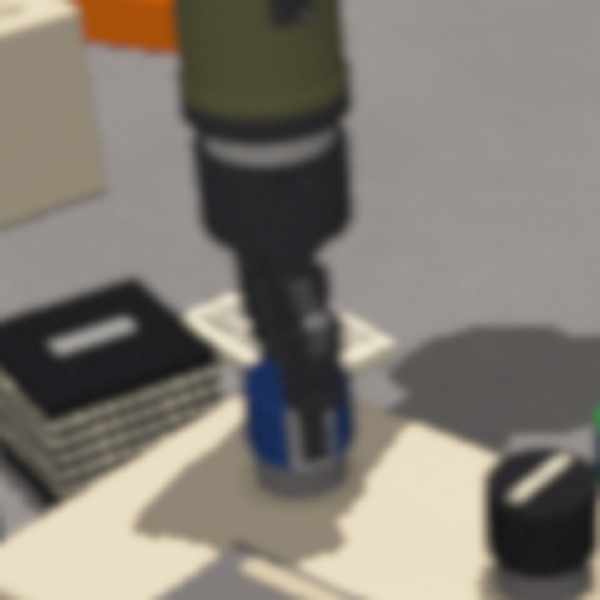

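>>> {"name": "play_rows", "arguments": {"rows": [[0,0,-0.15,0,0],[0,0,-0.15,0,0],[0,0,-0.15,0,0],[0,0,-0.15,0,0],[0,0,0,0,0]]}}

```text
time_s: 9.52
position: [0.5776, -0.1287, 0.0999]
orientation: [0.001, 0.826, 0.564, -0.0]
ft_force: [0.4, -6.3, -4.4]
gripper_width: 0.0552
```

```bash
python3 look.py 10
```

```text
9.5167 [ 0.5776 -0.1287  0.0999] yaw 68.62404005995268 q7 0.7782565513191866 w 0.055242675526982116 F [ 0.4 -6.3 -4.4] M [-1.2  -0.31 -0.15]
```

View pics/s10.png

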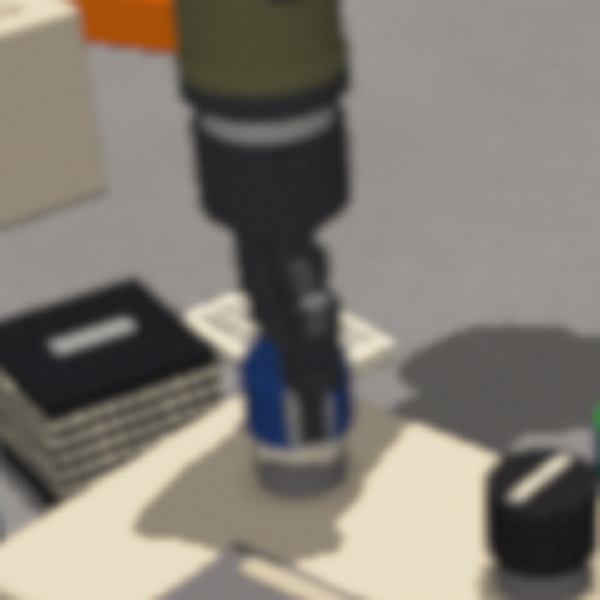

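The cap now comes up with the gripper and the white neck shows beneath it at (300,455). I'll lift straight on.

>>> {"name": "play_rows", "arguments": {"rows": [[0,0,-0.2,0,0],[0,0,-0.3,0,0],[0,0,-0.4,0,0],[0,0,-0.5,0,0],[0,0,-0.5,0,0],[0,0,-0.5,0,0],[0,0,-0.5,0,0],[0,0,-0.5,0,0],[0,0,-0.5,0,0],[0,0,-0.3,0,0],[0,0,-0.2,0,0],[0,0,0,0,0]]}}

```text
time_s: 10.57
position: [0.5774, -0.1271, 0.1885]
orientation: [0.0, 0.825, 0.565, 0.0]
ft_force: [0.0, -0.3, -2.2]
gripper_width: 0.0549
```

>>> {"name": "play_rows", "arguments": {"rows": [[0,0,0,0,0],[0,0,0,0,0],[0,0,0,0,0],[0,0,0,0,0]]}}

```text
time_s: 10.9
position: [0.5768, -0.1271, 0.1871]
orientation: [-0.0, 0.825, 0.565, -0.0]
ft_force: [-0.6, 0.5, -1.0]
gripper_width: 0.0546
```

```bash
python3 look.py 11; python3 - <<'E'
from h import *
from station import viewer
import cv2
t=viewer.snapshot("top");np.savez("top11.npz",**t);cv2.imwrite("pics/t11.png",t["frame"][:,:,::-1])
d=dict(np.load("scene11.npz"));f=d["frame"].astype(int);z=d["range_z"]
v,u=np.mgrid[100:200,190:232];v=v.ravel();u=u.ravel()
k=(f[v,u,2]>f[v,u,0]+40)&(z[v,u]>0);v=v[k];u=u[k];Z=z[v,u]
X=(np.stack([(u-d["cx"])/d["fx"]*Z,(v-d["cy"])/d["fy"]*Z,Z],1)-d["t"])@d["R"]
print(len(u),u.min(),u.max(),v.min(),v.max(),np.percentile(X,[1,50,99],axis=0))
c=np.array([.577,-.1272])
r=np.hypot(*(X[:,:2]-c).T);print("side fit")
from scipy.optimize import least_squares
top=np.percentile(X[:,2],98);S=X[(X[:,2]<top-.008)]
q=least_squares(lambda p:np.hypot(S[:,0]-p[0],S[:,1]-p[1])-.028,c,loss="soft_l1",f_scale=.003);print(q.x,top)
E
```

```text
10.9 [ 0.5768 -0.1271  0.1871] yaw 68.75392057616462 q7 0.86405283277895 w 0.05462777014834417 F [-0.6  0.5 -1. ] M [-0.    0.02 -0.  ]
145 196 216 127 148 [[ 0.56515335 -0.14784432  0.21913235]
 [ 0.60094312 -0.11844046  0.24554195]
 [ 0.60713208 -0.09894266  0.26341375]]
side fit
[ 0.57504359 -0.1213705 ] 0.26191737708522417
```

View pics/s11.png

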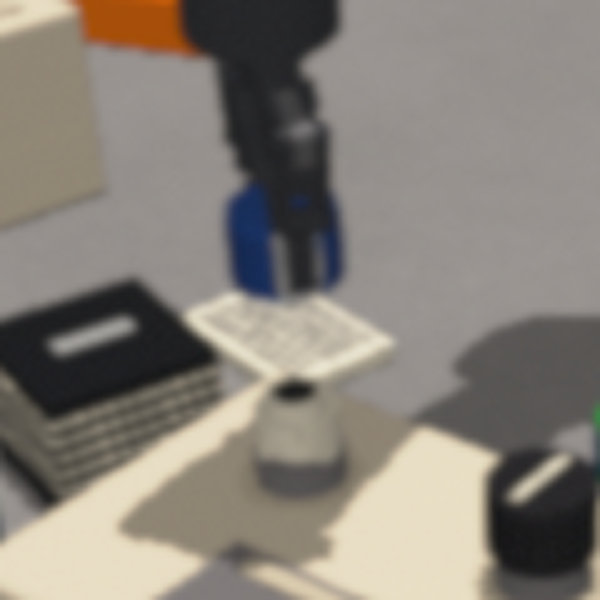

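View pics/t11.png

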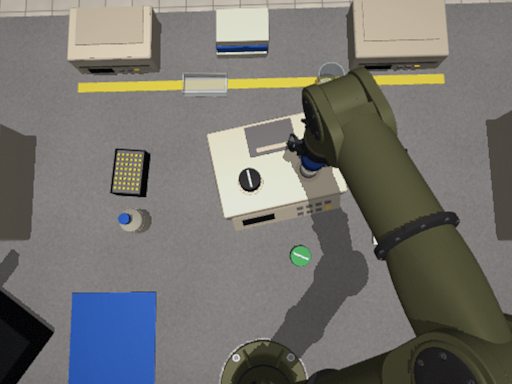

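The cap is held above the open neck at (293,390) in the crop. The black cap and the other things are where they were, apart from the wipes and plate, which the arm hides in the top view. Next I check the cap's height and uprightness in a larger crop.

```bash
python3 - <<'E'
from h import *
import cv2
from scipy.optimize import least_squares
d=dict(np.load("scene11.npz"))
cv2.imwrite("pics/c11.png",cv2.resize(d["frame"][115:175,180:250,::-1],None,fx=9,fy=9,interpolation=cv2.INTER_CUBIC))
def pts(n,r):
    d=dict(np.load(n));f=d["frame"].astype(int);z=d["range_z"];v,u=np.mgrid[r[0]:r[1],r[2]:r[3]];v=v.ravel();u=u.ravel()
    k=(f[v,u,2]>f[v,u,0]+40)&(z[v,u]>0);v=v[k];u=u[k];Z=z[v,u]
    return (np.stack([(u-d["cx"])/d["fx"]*Z,(v-d["cy"])/d["fy"]*Z,Z],1)-d["t"])@d["R"]
def sd(p,X,h=.02):  # signed distance to cylinder: centre p[:3], tilt p[3:5]
    a=np.array([p[3],p[4],1.]);a/=np.linalg.norm(a);w=X-p[:3];h_=w@a
    r=np.linalg.norm(w-np.outer(h_,a),axis=1)
    A=r-.028;B=abs(h_)-h
    return np.where((A>0)&(B>0),np.hypot(A,B),np.maximum(A,B))
for n,r,c0 in(("scene0.npz",(150,200,190,230),(.577,-.127,.132)),("scene11.npz",(100,170,180,235),(.577,-.127,.232))):
    X=pts(n,r);q=least_squares(sd,np.r_[c0,0,0],args=(X,),loss="soft_l1",f_scale=.002)
    print(n,len(X),q.x[:3].round(4),np.degrees(q.x[3:]).round(1),np.sqrt(np.mean(q.fun**2)))
s0=dict(np.load("scene0.npz"))
E
```

```text
scene0.npz 347 [ 0.5785 -0.1308  0.1322] [-0.2 -0.4] 0.0013755759432341988
scene11.npz 145 [ 0.5775 -0.1273  0.2338] [-0.  -0.5] 0.002727728930501581
```

View pics/c11.png

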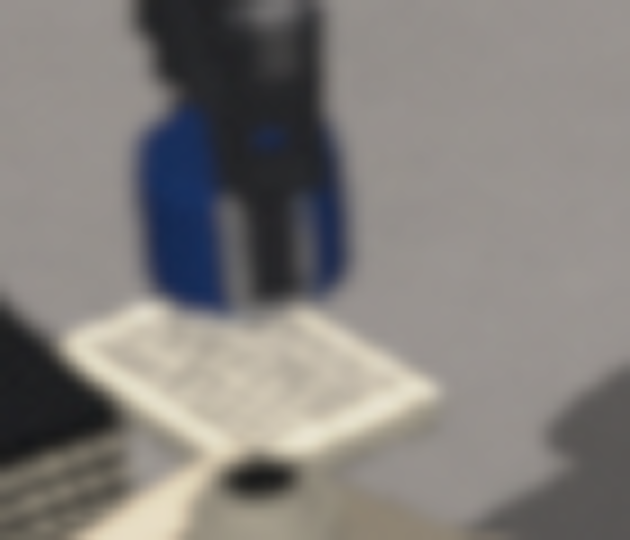

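```bash
python3 - <<'E'
from h import *
from station import manip,viewer
a=np.load("scene0.npz")["frame"].astype(int);d=viewer.snapshot("scene");b=d["frame"].astype(int)
D=abs(a-b).mean(2)
for n,(v0,v1,u0,u1) in dict(black=(178,215,240,276),wipes=(148,190,144,190),plate=(148,165,215,228),bottle=(232,296,370,410),tips=(280,350,318,398),green1=(184,208,126,152),green2=(167,190,268,290)).items(): print(n,D[v0:v1,u0:u1].mean().round(2),D[v0:v1,u0:u1].max().round(0))
s=manip.sense();print(s["time_s"],s["position"],abs(s["joint_vel"]).max(),s["gripper_width"],s["ft_force"])
E
```

```text
black 3.97 55.0
wipes 4.25 84.0
plate 9.19 116.0
bottle 3.72 6.0
tips 2.89 5.0
green1 2.96 5.0
green2 8.51 56.0
11.05 [ 0.57696111 -0.1270994   0.18737075] 0.0026011547423483578 0.05480056509966357 [-0.0965882   0.33468899 -1.44691561]
```

```bash
python3 - <<'E'
from h import *
import cv2
a=np.load("scene0.npz")["frame"];b=np.load("scene11.npz")["frame"]
c=lambda f:cv2.resize(f[135:225,125:300,::-1],None,fx=4,fy=3.3)
cv2.imwrite("pics/cmp.png",np.vstack([c(a),c(b)]))
E
```

```text
(no output)
```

View pics/cmp.png

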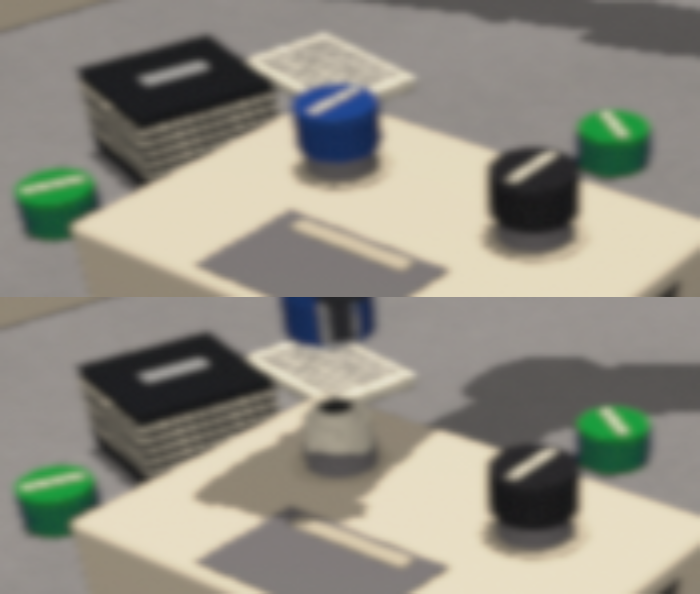

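The before (top) and after (bottom) crops match: the wipes, the plate, the black cap with its bar, and the green caps are where they were. Only shadows and the blue cap differ.

```bash
python3 -c "
from station import job_done
print(job_done())"
```

```text
the job is handed in; nothing more can be done
None
```

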